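# Take the intake filter out of the brewery's bench air pump for washing

## Task

The bench air pump's filter panel is due for a wash. Swing the red tab on the pump's deck well aside (either way), then slide the panel towards the tab's side until its tongue is free of the dark lip, lift it out by its yellow fin and lay it flat, fin up, in about the middle of the blue wash tray, setting it down rather than dropping it. Leave the tab swung aside and everything else on the table where it stands.

Things in the scene. Friction and masses are not known exactly. Their poses are not given: they have to be found in the camera images.
- unit: Bench air pump: fixed grey box, 250 x 250 mm, bright metal deck 90 mm above the table. Origin: centre of its underside. x points from the tab's side to the lip's side, z up. Its deck has a recess 6.5 mm deep, x = -58 to +78, y = -77 to +77 mm, holding the filter panel. A dark steel lip on the deck, 4 mm thick, 150 mm along y, x = +68 to +102 mm, overhangs the recess's +x end by 10 mm.
- tab_pivot (a point): Pivot of the red swing tab, at deck height (90 mm above the table), at x = -85, y = 0 mm in the pump's frame. Its axes are the pump's.
- tab (a joint): Angle of the red tab about its vertical pivot, rad. 0: it points along the pump's +x, over the panel's edge; positive is anticlockwise from above. Starts within 0.25 of 0. Turns both ways to stops at 1.75 and -1.75 with light friction (about 1.5 N at the post) and stays where left. Beyond about 1.25 either way it is clear of the panel.
- tab_post (a point): Middle of the red upright post on the tab, to push it by: 10 mm wide, 20 mm high, 45 mm from the pivot. The tab is a bar 16 mm wide, top 11.5 mm above the deck, rounded end 53 mm from the pivot; the post on it ends 31.5 mm above the deck. The tab overlaps the panel by 12 mm, 1.5 mm above it, and its lower step stops the panel from sliding.
- panel_fin (a point): Centre of the yellow pull fin of the loose black filter panel: 12 mm thick along the panel's x, 56 mm long along y, 40 mm high; 20 mm above the panel's top face, 32 mm above its underside. In place, its axes are the pump's and it is at x = +11, y = 0 mm in the pump's frame; the panel's top face is 5.5 mm above the deck.
- panel: The filter panel, 0.2 to 0.4 kg: 110 x 150 x 12 mm, plus a tongue 5 mm thick on its +x edge, out to x = +65 mm. Origin: centre of the plate's underside, 32 mm below the fin's centre. In place the tongue is 8 mm under the lip: slide it at least 9 mm along the pump's -x to free it; the recess allows 14 mm. Play: 2 mm each way along y and along +x.
- tray: The blue open wash tray, fixed: 230 x 230 mm outside, 45 mm high, walls and floor 5 mm thick. Origin: centre of its underside, on the table. It stands to one side of the pump, left or right.
- stopper: Bystander: black rubber stopper, 30 mm wide, 28 mm high, standing on the pump's deck beside the tab near the deck's corner, on the pump's +y side, at about x = -88, y = +95 mm in its frame. Origin: centre of its foot.
- bottle_a: Bystander: amber bottle with label, 62 mm wide, 220 mm high; origin at its foot.
- bottle_b: Bystander: amber bottle without label, 62 mm wide, 220 mm high; origin at its foot.
- tulip: Bystander: stemmed tasting glass, 80 mm wide, 140 mm high; origin at its foot.
- tumbler: Bystander: clear tumbler, 76 mm wide, 90 mm high; origin at its foot.
- can: Bystander: drinks can, 66 mm wide, 122 mm high; origin at its foot.
- phone: Bystander: black phone lying flat, 150 x 72 x 9 mm; origin under its centre.
Not all that is in view belongs to the job. Of the things like the panel, leave any that is turquoise; of the rest the larger one is meant.

How it is judged (in metres and radians):
On the way, in this order (a step that is already met when the one before it is completed fails the run):
1. the tab is swung aside (1.2 rad or more either way) while the panel still lies in the recess ((value of joint tab above 1.2 rad or value of joint tab below -1.2 rad) and z of panel_fin in the frame of unit below 0.122 m), for 0.2 s.
2. the panel is lifted out, 20 mm or more above its place ((value of joint tab above 1.1 rad or value of joint tab below -1.1 rad) and z of panel_fin in the frame of unit above 0.1355 m), for 0.1 s.
At the end, for the whole second after the job is handed in: The panel lies flat (within 0.1 rad), fin up, at rest on the floor of the blue tray (underside within 7 mm of the floor), its middle within 45 mm of the tray's centre along both tray axes; the tab is still swung aside by more than 1.1 rad; the bystanders stand where they were ((value of joint tab above 1.1 rad or value of joint tab below -1.1 rad) and x of panel_fin in the frame of tray between -0.045 and 0.045 m and y of panel_fin in the frame of tray between -0.045 and 0.045 m and angle between panel_fin's own z axis and vertical below 0.1 rad and z of panel in the frame of tray below 0.012 m and linear speed of panel below 0.02 m/s); the robot touches nothing.
It fails at once if the panel is dropped: it moves faster than 0.7 m/s with no finger on it (linear speed of panel above 0.7 m/s and contact force between panel and the fingers below 0.5 N).
It fails at once if a bystander is moved by more than 30 mm (distance of any of stopper, bottle_a, bottle_b, tulip, tumbler, can, phone from where it was at the start of the episode above 0.03 m).
It also fails if it takes over 59 s, if anything falls off the work surface, if the arm or the gripper's body presses on something with over 40 N, if the wrist force passes 120 N, or if a joint passes its speed limit or range.

## Robot

A 6-joint arm with a two-finger parallel gripper is mounted at the origin on the work surface. World frame = base frame: x ahead of the robot, y to its left, z up, the work surface at z = 0. Lengths are in mm, angles in rad, forces in N, time in s.
With the tool pointing down it reaches from about 275 to 1000 mm from the base axis. Payload 8.4 kg.
Tool frame: the origin (TCP) lies on the centre line of the jaws, within the pads' length; the fingertips stand 22 mm ahead of it and the grasp point (between the pads) lies 3 mm ahead of it; z points along the fingers, y is the direction in which the jaws open and shut (so a half turn about z gives the same grasp; the last joint's range is limited). The gripper opens to 85 mm and grips with 20 to 120 N. Pads are 22 mm wide; open, the fingers measure 114 mm over their backs; the gripper's body (76 mm by 85 mm) begins 54 mm behind the grasp point. The pads swing forward as they close: fully open they stand 13 mm farther back than shut.
Start: joints at [-1.13, 0.353, 1.633, -0, 1.155, -0.002], TCP at [267.793, -564.725, 253.281] pointing down, gripper open.
Joint ranges: [-2.63, 2.63], [-0.92, 2.1], [0.06, 2.66], [-1.3, 4.44], [0, 2.69], [-3.02, 3.02]. Speed limits (rad/s): [2.22, 2.22, 2.79, 3.14, 3.14, 3.14].

## Interface

Orientations are given as [roll, pitch, yaw] about the fixed x, y, z axes, in that order (R = Rz(yaw) Ry(pitch) Rx(roll)).
In Python, from rig import r gives the robot as it stands.
- The arm moves only by the tool carry_out, never from a script. Its argument "rows" is text: rows parted by semicolons, each of 5 numbers parted by spaces: the opening, from 0 (shut) to 1 (fully open), then the shift along the tool's x, y, z in units of 30 mm (1.0 is 30 mm), then the turn about the tool's z in units of 8 degrees (1.0 is 8 degrees). A call has 1 to 12 rows; each row shifts and turns the commanded pose from where the row before left it, along the tool's axes as they then stand; what a row does not reach is not made up. A row lasts 1/8 s, in which the tool goes at most 62.5 mm and 10.7 degrees, less where a joint would pass 70% of its speed; a pose out of reach is approached as far as the arm can. A call is refused whole if a number of a shift passes 1 or a number of a turn 1, either way. A call with a gripper value outside its range is refused whole. The fingers move at their own pace and stop on an object; "newtons" is the grip in N (left out, the last holds). Time passes only in rows, so rows that do not move let the fingers close. It gives the time, the measured TCP pose, the force and the opening at its end, in the units of the state.
- r.sense(): the state, without advancing time (a new reading comes with each control period).
- r.grab_frame(name): name is "side" or "top"; returns the picture (480x640x3 uint8, blue, green, red); there is no depth.
- r.get_calibration(name): a dict with "intrinsics" (3x3 intrinsics, pixels), "position" and "rotation" of the camera in the world. Camera axes: x right, y up, looking along -z (the intrinsics and any distortion apply to the point x, -y, -z); pixel columns grow to the right and rows downward; lengths in mm; the calibration is good to about 2 mm. A picture is of the moment at which its call begins. get_calibration takes no time and is no camera call.
- r.sign_off(): hands the job in, once; it reports no verdict.
The state is a dict: "clock": time; "qpos": joint angles; "qvel": joint speeds; "joint_efforts": joint torques, N m; "eef_pos": TCP position; "tcp_rot": TCP orientation; "contact_force": force on the tool from outside, world axes, zero at the start; "wrist_torque": the same for the moment, N m; "opening": opening from 0.0 (shut) to 1.0 (fully open).
Only numpy, scipy, OpenCV 4.12 (cv2) and the standard library are available. Lean on these libraries where they do the work, as an engineer would, in place of code of your own. Each camera call takes 0.05 s, during which the arm holds its last target.

## Working session

There is one attempt and no reset: what is moved stays moved. The work goes in short steps, Python scripts to look and compute and a tool call to move; the robot and the scene stay as the last step left them, time stands still between calls to the robot, and variables do not carry over. Pictures are saved under pics/ and viewed, and the job is handed in when it is done.

Besides the shell and the picture viewer there is one more tool, called after ">>>" as name(argument=value, ...) on one line, values as JSON. carry_out: Moves the arm, as the interface text tells. Its arguments: {"type":"object","properties":{"rows":{"type":"string"},"newtons":{"type":"number"}},"required":["rows"]}

```bash
ls; mkdir -p pics
python3 - <<'E'
from rig import r
import cv2
for n in ("side","top"):
    cv2.imwrite(f"pics/{n}0.png", r.grab_frame(n)); c=r.get_calibration(n); print(n,c)
print(r.sense())
E
```

```text
pics
side {'intrinsics': array([[561.40451207,   0.        , 325.9867251 ],
       [  0.        , 561.40451207, 232.32187943],
       [  0.        ,   0.        ,   1.        ]]), 'position': array([ 124.78012933, 1055.9764944 , 1017.49513571]), 'rotation': array([ 0.87873047,  0.01564707, -2.80432594])}
top {'intrinsics': array([[514.69941261,   0.        , 325.9108755 ],
       [  0.        , 514.69941261, 229.98238471],
       [  0.        ,   0.        ,   1.        ]]), 'position': array([ 218.3890207 ,  -20.83103875, 1616.1459003 ]), 'rotation': array([ 0.17213879,  0.00360081, -1.57831481])}
{'clock': 0.1, 'qpos': array([-1.13038238e+00,  3.53573299e-01,  1.63404168e+00, -2.96403946e-05,
        1.15524709e+00, -2.36040597e-03]), 'qvel': array([ 0.00025691, -0.00149657, -0.00333519, -0.00221637,  0.00134603,
        0.00013409]), 'joint_efforts': array([ 1.08016211e-03, -6.06358194e+01, -3.42819428e+01,  1.28110514e-04,
        3.96482093e-03, -5.42908353e-06]), 'eef_pos': array([ 267.62199558, -564.35623151,  252.6479856 ]), 'tcp_rot': array([-3.14032318e+00,  2.41062250e-05,  4.42786355e-01]), 'contact_force': array([-0.25085933, -0.20967495, -0.36917626]), 'wrist_torque': array([ 0.04330711, -0.03300692,  0.01345769]), 'opening': 0.9984493745069041}
```

View pics/top0.png

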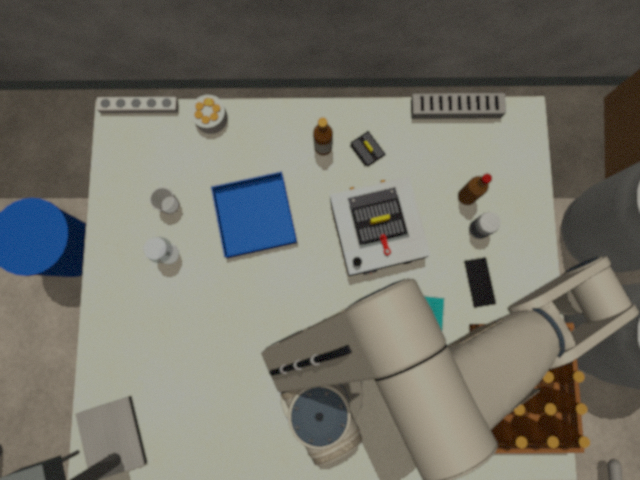

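View pics/side0.png

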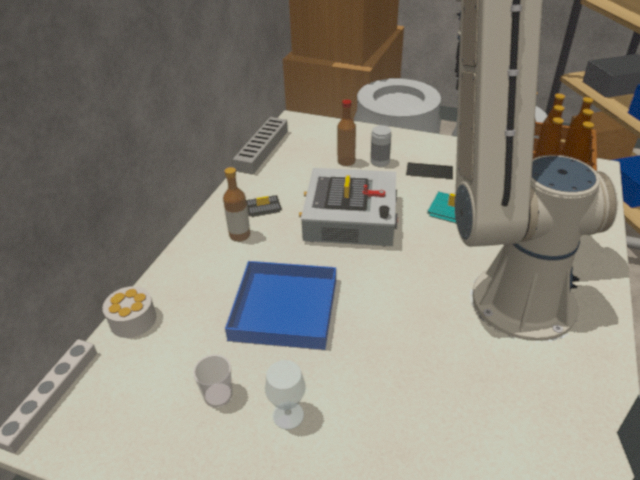

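The top view shows the pump at about (380,225), with its fin at (380,218), the red tab at about (386,245) and the stopper at (357,262). The tray is at about (254,215). The small dark and the turquoise panels are decoys. Next I'll measure these positions.

```bash
cat > h.py <<'E'
import numpy as np, cv2
from scipy.spatial.transform import Rotation as R
from rig import r
def cam(n):
    c=r.get_calibration(n); return c['intrinsics'],np.array(c['position']),R.from_euler('xyz',c['rotation']).as_matrix()
def ray(n,u,v):
    K,p,M=cam(n); d=np.array([(u-K[0,2])/K[0,0],-(v-K[1,2])/K[1,1],-1.]); return p,M@d
def onz(n,u,v,z):
    p,d=ray(n,u,v); return p+d*(z-p[2])/d[2]
def proj(n,P):
    K,p,M=cam(n); q=M.T@(np.array(P,float)-p); return np.array([K[0,2]+K[0,0]*q[0]/-q[2],K[1,2]+K[1,1]*q[1]/q[2]])
def tri(a,b):
    (p,d),(q,e)=ray('top',*a),ray('side',*b); d/=np.linalg.norm(d);e/=np.linalg.norm(e)
    s=np.linalg.lstsq(np.c_[d,-e],q-p,rcond=None)[0]; A=p+s[0]*d;B=q+s[1]*e
    return (A+B)/2,np.linalg.norm(A-B)
def blobs(img,lo,hi,box,amin=8):
    h=cv2.cvtColor(img,cv2.COLOR_BGR2HSV); m=cv2.inRange(h,lo,hi); k=np.zeros_like(m); x0,y0,x1,y1=box; k[y0:y1,x0:x1]=255; m&=k
    n,l,s,c=cv2.connectedComponentsWithStats(m); 
    return m,[(c[i].round(1),s[i]) for i in range(1,n) if s[i][4]>=amin]
E
python3 - <<'E'
from h import *
print(proj('top',[0,0,300]),proj('side',[0,0,200]))
top=cv2.imread('pics/top0.png');side=cv2.imread('pics/side0.png')
for n,im,bx in(('top',top,(320,170,440,290)),('side',side,(290,160,410,250))):
    for nm,lo,hi in(('yel',(20,120,100),(35,255,255)),('red',(0,130,80),(8,255,255)),('red2',(172,130,80),(180,255,255))):
        m,b=blobs(im,lo,hi,bx); print(n,nm,b)
        for c in cv2.findContours(m,0,2)[0]:
            if len(c)>3: print(cv2.minAreaRect(c))
m,b=blobs(top,(100,150,60),(125,255,255),(200,160,310,270),200);print('tray',b)
c=max(cv2.findContours(m,0,2)[0],key=cv2.contourArea);rc=cv2.minAreaRect(c);print(rc)
q=np.array([onz('top',*p,45)for p in cv2.boxPoints(rc)]);print(q.round(0),q.mean(0))
cv2.imwrite('pics/t1.png',cv2.resize(top[150:290,300:450],None,fx=5,fy=4.2,interpolation=2))
cv2.imwrite('pics/s1.png',cv2.resize(side[150:260,280:420],None,fx=5,fy=5,interpolation=2))
cv2.imwrite('pics/tr1.png',cv2.resize(top[160:270,200:310],None,fx=5,fy=5,interpolation=2))
E
```

```text
[320.00531007 410.12735363] [541.12027205 238.67432769]
top yel [(array([380., 218.]), array([371, 214,  19,   9, 102], dtype=int32))]
((380.00006103515625, 218.0), (5.3357834815979, 18.91777801513672), 75.96376037597656)
top red [(array([383.8, 240.9]), array([380, 234,   9,  16,  81], dtype=int32))]
((385.7500305175781, 253.25), (2.8284268379211426, 0.7071067094802856), 45.0)
((383.6622009277344, 241.47296142578125), (15.289106369018555, 6.411561012268066), 80.53767395019531)
top red2 []
side yel [(array([346.6, 186.2]), array([344, 175,   7,  23, 116], dtype=int32))]
((346.50006103515625, 186.00001525878906), (5.705597877502441, 22.20221710205078), 7.125016689300537)
side red [(array([372., 192.]), array([363, 185,  22,  11,  94], dtype=int32))]
((372.9490661621094, 192.20240783691406), (21.17721939086914, 8.388042449951172), 21.250505447387695)
side red2 []
tray [(array([253.4, 214.8]), array([ 213,  173,   83,   84, 5030], dtype=int32))]
((253.1920166015625, 214.7623291015625), (71.11466979980469, 71.85575103759766), 78.02386474609375)
[[630. 344.  45.]
 [677. 123.  45.]
 [454.  76.  45.]
 [410. 292.  45.]] [542.93244454 209.04163614  45.        ]
```

View pics/t1.png

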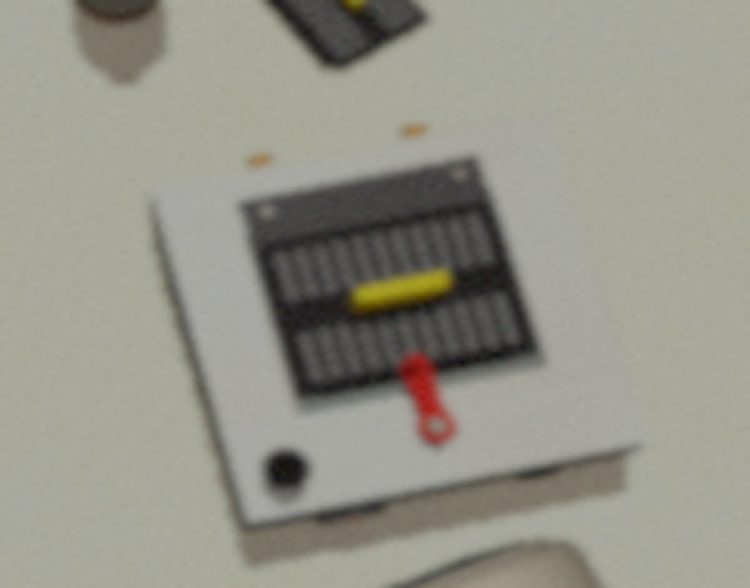

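View pics/s1.png

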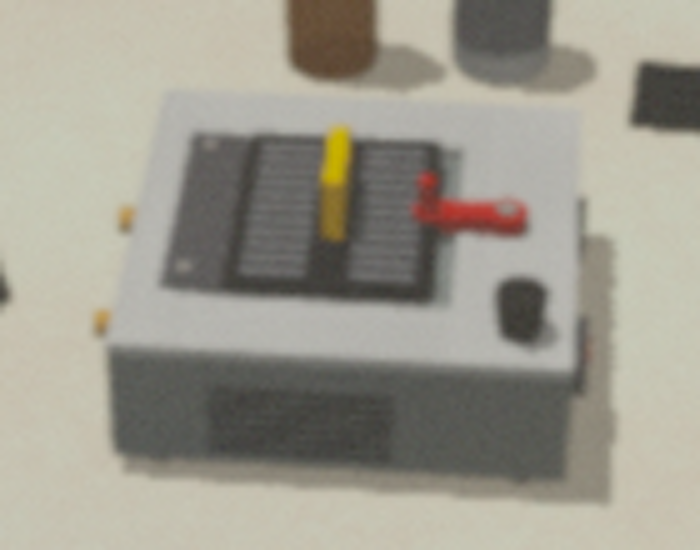

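View pics/tr1.png

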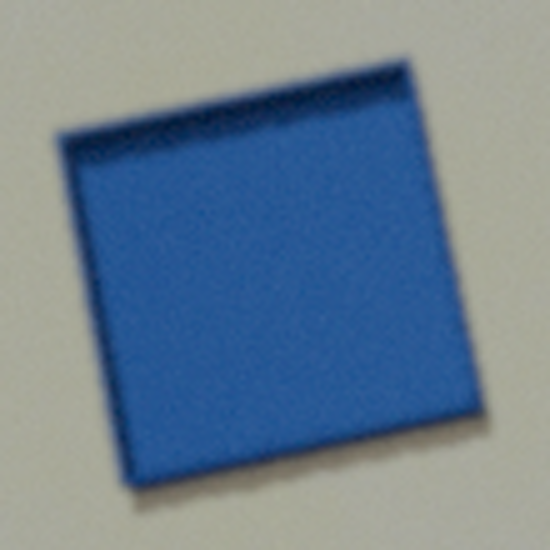

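Run:
```python
from h import *
f=lambda x,y:(300+(x+.5)/5-.5,150+(y+.5)/4.2-.5)
obs=[((240,203),(102,75),94),((477,157),(102,-75),94),((152,192),(125,125),90),((642,443),(-125,-125),90),((250,522),(-125,125),90),((287,466),(-88,95),118),((435,425),(-85,0),101)]
W=np.array([onz('top',*f(*o[0]),o[2])[:2] for o in obs]);U=np.array([o[1] for o in obs],float)
a=U-U.mean(0);b=W-W.mean(0);th=np.arctan2((a[:,0]*b[:,1]-a[:,1]*b[:,0]).sum(),(a*b).sum())
M=np.array([[np.cos(th),-np.sin(th)],[np.sin(th),np.cos(th)]]);t=W.mean(0)-M@U.mean(0)
print('unit',t,th,(W-(U@M.T+t)).round(1))
fin=M@[11,0]+t;print('fin',fin)
print('proj fin top',proj('top',[*fin,135.5]),proj('side',[*fin,135.5]),proj('side',[*fin,116]))
# side checks
g=lambda x,y:(280+(x+.5)/5-.5,150+(y+.5)/5-.5)
for px,u,z in(((112,350),(125,125),90),((578,372),(-125,125),90),((165,92),(125,-125),90),((510,212),(-85,0),101),((192,132),(102,-75),94),((163,288),(102,75),94),((580,112),(-125,-125),90)):
    w=onz('side',*g(*px),z)[:2];print('side unit coords',u,(M.T@(w-t)).round(1))
print('tab post tri',tri(f(413,360),g(428,178)), tri(f(402,288),g(340,150)))
p=tri(f(413,360),g(428,178))[0][:2]; q=M.T@(p-t);print(q,np.arctan2(q[1],q[0]+85))
# tray corners
k=lambda x,y:(200+(x+.5)/5-.5,160+(y+.5)/5-.5)
T=np.array([onz('top',*k(*p),45) for p in((60,132),(408,58),(483,412),(130,487))]);print(T.round(1),T.mean(0), np.linalg.norm(T-np.roll(T,1,0),axis=1))
d=T[0]-T[3];print('tray yaw',np.arctan2(d[1],d[0]))
print(proj('side',[*T.mean(0)[:2],5]))
```

```text
unit [ 498.30738845 -178.40879703] 0.22507861228958084 [[ 0.2 -1.4]
 [-0.3  0.1]
 [-1.5 -1.9]
 [ 0.9  7. ]
 [ 2.4 -2.1]
 [-3.9 -2.2]
 [ 2.2  0.5]]
fin [ 509.02993067 -175.95378411]
proj fin top [379.92136161 218.39199556] [347.22949271 180.14982254] [347.17016112 185.9396695 ]
side unit coords (125, 125) [120.7 129.2]
side unit coords (-125, 125) [-126.2  125.1]
side unit coords (125, -125) [ 125.1 -121.3]
side unit coords (-85, 0) [-85.5  -0.7]
side unit coords (102, -75) [102.8 -74.3]
side unit coords (102, 75) [100.   77.7]
side unit coords (-125, -125) [-123.1 -121.6]
tab post tri (array([ 459.6505239 , -182.55918447,  124.96756634]), np.float64(1.4961253403594361)) (array([ 508.63301709, -176.08763843,  137.48970263]), np.float64(1.2074567075828153))
[-38.60810154   4.58185429] 0.09844484399608938
[[635.  341.5  45. ]
 [681.4 122.7  45. ]
 [454.7  74.8  45. ]
 [409.8 291.6  45. ]] [545.23767197 207.65320734  45.        ] [230.65647046 223.64712318 231.73509048 221.4370035 ]
tray yaw 0.21813727907625172
[284.94762513 306.54954027]
```

>>> carry_out(rows="0 0 0 0 -0.97;0 0 0 0 -0.97;0 0 0 0 -0.97;0 0 0 0 -0.97;0 0 0 0 -0.97;0 0 0 0 -0.97;0 0 0 0 -0.97;0 0 0 0 -0.97;0 0 0 0 -0.97;0 0 0 0 -0.96;0 0 0 0 0", newtons=40)

```text
clock: 1.48
eef_pos: [267.7, -564.5, 252.9]
tcp_rot: [-3.141, -0.001, 1.795]
contact_force: [-0.1, -0.2, -1.2]
opening: 0.001
```

```bash
cat >> h.py <<'E'
T0=np.array([498.3,-178.4]);TH=.224
MU=np.array([[np.cos(TH),-np.sin(TH)],[np.sin(TH),np.cos(TH)]])
def unit(p): return np.r_[MU.T@(np.array(p[:2])-T0),p[2:]]
def status(tgt=None):
    s=r.sense();u=unit(s['eef_pos']);yaw=s['tcp_rot'][2];print('t',s['clock'],'pos',s['eef_pos'].round(1),'unit',u.round(1),'yaw',yaw,'rot',s['tcp_rot'].round(4),'open',round(s['opening'],3),'F',s['contact_force'].round(1))
    if tgt is not None:
        d=np.array(tgt,float)-u; dw=MU@d[:2];c,q=np.cos(yaw),np.sin(yaw)
        print('tool units x y z',np.round(np.array([c*dw[0]+q*dw[1],q*dw[0]-c*dw[1],-d[2]])/30,2))
    return s
E
python3 -c "
from h import *
status([-40,38,250])"
```

```text
t 1.475 pos [ 267.7 -564.5  252.9] unit [-310.6 -325.3  252.9] yaw 1.79485463943774 rot [-3.1414e+00 -6.0000e-04  1.7949e+00] open 0.001 F [-0.1 -0.2 -1.2]
tool units x y z [12.11  9.02  0.1 ]
```

>>> carry_out(rows="0 1 0.75 0 0;0 1 0.75 0 0;0 1 0.75 0 0;0 1 0.75 0 0;0 1 0.75 0 0;0 1 0.75 0 0;0 1 0.75 0 0;0 1 0.75 0 0;0 1 0.75 0 0;0 1 0.75 0 0;0 1 0.75 0 0;0 1 0.75 0 0")

```text
clock: 2.98
eef_pos: [451.0, -152.4, 253.3]
tcp_rot: [3.142, 0.0, 1.792]
contact_force: [-0.1, 0.3, -0.2]
opening: -0.001
```

```bash
python3 -c "
from h import *
status([-40,38,130])"
```

```text
t 2.975 pos [ 451.  -152.4  253.3] unit [-40.3  35.9 253.3] yaw 1.7920619387214987 rot [3.1416 0.     1.7921] open -0.001 F [-0.1  0.3 -0.2]
tool units x y z [0.07 0.01 4.11]
```

>>> carry_out(rows="0 0.07 0 1 0;0 0 0 1 0;0 0 0 1 0;0 0 0 0.7 0;0 0 0 0.4 0;0 0 0 0 0")

```text
clock: 3.72
eef_pos: [449.8, -151.4, 129.8]
tcp_rot: [-3.14, -0.001, 1.794]
contact_force: [0.5, 0.4, 1.1]
opening: 0.001
```

Run:
```python
from h import *
status([-42,24,130])
a=r.grab_frame('side');cv2.imwrite('pics/s2.png',cv2.resize(a[120:260,280:420],None,fx=4,fy=4,interpolation=2))
```

```text
t 3.725 pos [ 449.8 -151.4  129.8] unit [-41.3  37.1 129.8] yaw 1.7944116703504913 rot [-3.1404e+00 -7.0000e-04  1.7944e+00] open 0.001 F [0.5 0.4 1.1]
tool units x y z [-0.44 -0.02 -0.01]
```

View pics/s2.png

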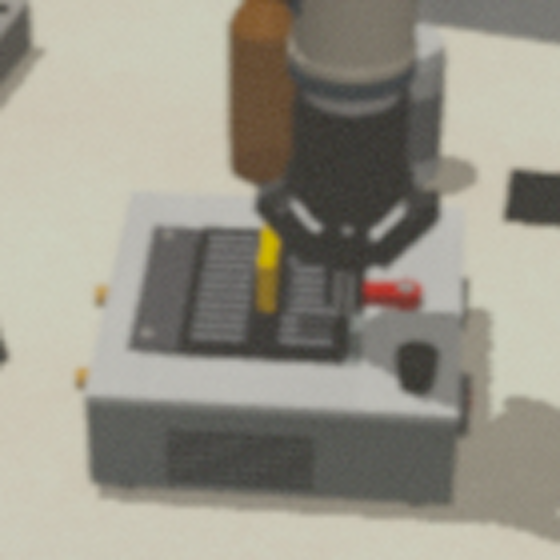

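>>> carry_out(rows="0 -0.44 0 0 0;0 -0.3 0.1 0 0;0 -0.3 0.1 0 0;0 -0.25 0 0 0;0 -0.25 -0.02 0 0;0 -0.24 -0.09 0 0;0 -0.23 -0.09 0 0;0 -0.2 -0.14 0 0;0 -0.2 -0.14 0 0;0 -0.14 -0.2 0 0;0 -0.14 -0.25 0 0;0 -0.1 -0.25 0 0")

```text
clock: 5.28
eef_pos: [440.3, -240.1, 130.4]
tcp_rot: [3.141, 0.001, 1.796]
contact_force: [0.9, 1.1, 0.6]
opening: 0.002
```

Run:
```python
from h import *
status([-72,-46,130])
a=r.grab_frame('side');cv2.imwrite('pics/s3.png',cv2.resize(a[120:260,280:420],None,fx=4,fy=4,interpolation=2))
```

```text
t 5.275 pos [ 440.3 -240.1  130.4] unit [-70.3 -47.3 130.4] yaw 1.7959945501975758 rot [3.1407e+00 7.0000e-04 1.7960e+00] open 0.002 F [0.9 1.1 0.6]
tool units x y z [ 0.04 -0.06  0.01]
```

View pics/s3.png

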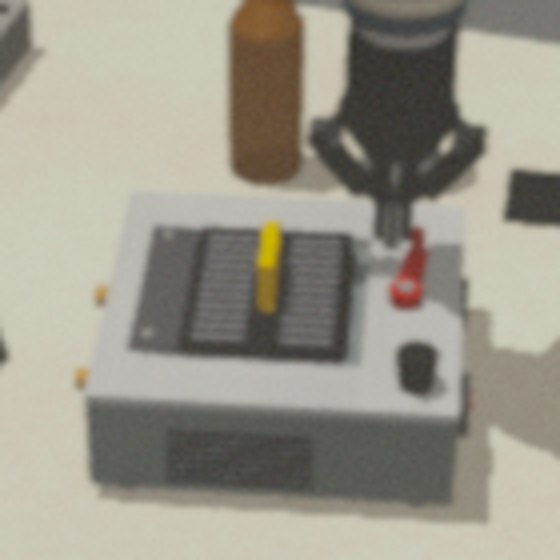

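The tab now points along the pump's -y: its pivot is at crop (407,292) and its post top at (418,235). I'll check the angle.

Run:
```python
from h import *
for a in(-1.2,-1.3,-1.4,-1.5,-1.6,-1.7):
    w=MU@[-85+45*np.cos(a),45*np.sin(a)]+T0;print(a,((proj('side',[*w,121.5])-[280,120])*4+1.5).round(0))
status([11,0,220])
```

```text
-1.2 [388. 231.]
-1.3 [394. 230.]
-1.4 [400. 230.]
-1.5 [406. 229.]
-1.6 [413. 230.]
-1.7 [419. 230.]
t 5.325 pos [ 439.8 -240.6  130.5] unit [-70.9 -47.7 130.5] yaw 1.7959096825693115 rot [3.1410e+00 1.0000e-03 1.7959e+00] open 0.002 F [ 0.4  1.2 -0.3]
tool units x y z [ 1.59  2.73 -2.98]
```

>>> carry_out(rows="0 0.1 0.15 -1 0;0.3 0 0 -1 0;0.5 0 0 -1 0;0.5 0.75 0.86 0 0;0.5 0.74 0.86 0 0;0.5 0 0.86 0 0;0.5 0 0 0 0;0.5 0 0 0 0")

```text
clock: 6.32
eef_pos: [508.8, -175.3, 220.1]
tcp_rot: [-3.141, 0.0, 1.796]
contact_force: [-0.9, 0.3, -0.6]
opening: 0.497
```

Run:
```python
from h import *
status([11,0,124])
a=r.grab_frame('side');cv2.imwrite('pics/s4.png',cv2.resize(a[100:260,270:430],None,fx=3.7,fy=3.7,interpolation=2))
```

```text
t 6.325 pos [ 508.8 -175.3  220.1] unit [ 10.9   0.7 220.1] yaw 1.7958423530878336 rot [-3.1409e+00  2.0000e-04  1.7958e+00] open 0.497 F [-0.9  0.3 -0.6]
tool units x y z [-0.02  0.    3.2 ]
```

View pics/s4.png

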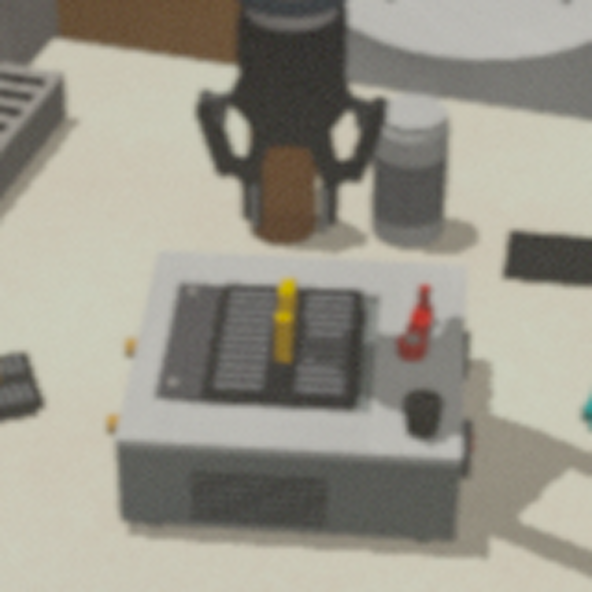

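The tab is well aside (post top at (425,290) in the crop), and the open jaws straddle the fin's line. Next I'll go down and grip.

>>> carry_out(rows="0.5 -0.02 0 1 0;0.5 0 0 1 0;0.5 0 0 0.6 0;0.5 0 0 0.4 0;0.5 0 0 0.2 0;0.5 0 0 0 0;0 0 0 0 0;0 0 0 0 0;0 0 0 0 0;0 0 0 0 0;0 0 0 0 0;0 0 0 0 0", newtons=60)

```text
clock: 7.88
eef_pos: [510.2, -175.6, 125.1]
tcp_rot: [3.14, 0.001, 1.796]
contact_force: [0.7, 0.3, 6.4]
opening: 0.129
```

Run:
```python
from h import *
status([-0.5,0,124])
a=r.grab_frame('side');cv2.imwrite('pics/s5.png',cv2.resize(a[100:260,270:430],None,fx=3.7,fy=3.7,interpolation=2))
```

```text
t 7.875 pos [ 510.2 -175.6  125.1] unit [ 12.2   0.  125.1] yaw 1.795893937655797 rot [3.1402e+00 8.0000e-04 1.7959e+00] open 0.129 F [0.7 0.3 6.4]
tool units x y z [-0.   -0.42  0.04]
```

View pics/s5.png

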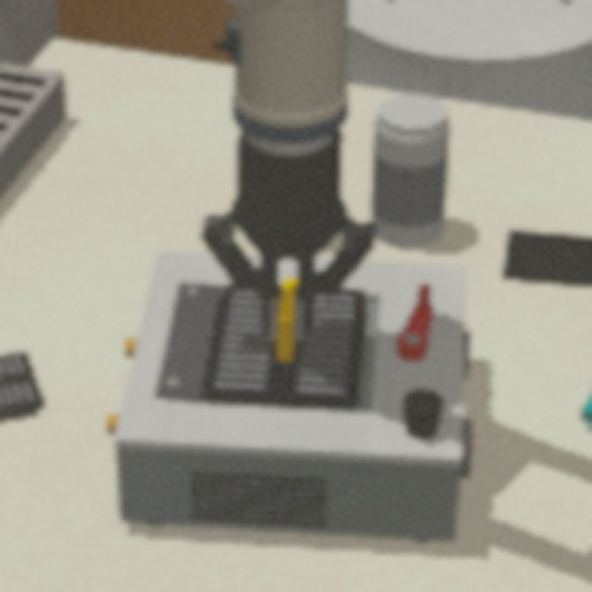

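>>> carry_out(rows="0 0 0 -0.03 0;0 0 -0.1 0 0;0 0 -0.1 0 0;0 0 -0.1 0 0;0 0 -0.08 0 0;0 0 0 0 0;0 0 0 0 0")

```text
clock: 8.8
eef_pos: [498.1, -178.0, 125.1]
tcp_rot: [-3.141, -0.0, 1.796]
contact_force: [-1.2, 1.0, 0.2]
opening: 0.132
```

Run:
```python
from h import *
status([-0.5,0,124])
a=r.grab_frame('side');cv2.imwrite('pics/s6.png',cv2.resize(a[160:220,290:390],None,fx=7,fy=7,interpolation=2))
```

```text
t 8.8 pos [ 498.1 -178.   125.1] unit [-1.000e-01  4.000e-01  1.251e+02] yaw 1.7957107660801817 rot [-3.1410e+00 -2.0000e-04  1.7957e+00] open 0.132 F [-1.2  1.   0.2]
tool units x y z [-0.01 -0.01  0.04]
```

View pics/s6.png

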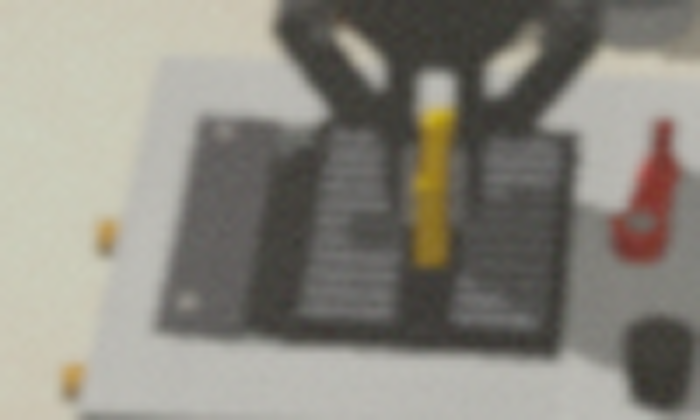

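>>> carry_out(rows="0 0 -0.02 -0.1 0;0 0 0 -0.12 0;0 0 0 -0.12 0;0 0 0 0 0")

```text
clock: 9.35
eef_pos: [497.9, -178.2, 135.7]
tcp_rot: [3.141, 0.0, 1.796]
contact_force: [0.4, -0.2, -3.6]
opening: 0.132
```

Run:
```python
from h import *
status()
a=r.grab_frame('side');cv2.imwrite('pics/s7.png',cv2.resize(a[150:230,290:390],None,fx=7,fy=7,interpolation=2))
```

```text
t 9.35 pos [ 497.9 -178.2  135.7] unit [ -0.3   0.3 135.7] yaw 1.7957556512677344 rot [3.1413e+00 2.0000e-04 1.7958e+00] open 0.132 F [ 0.4 -0.2 -3.6]
```

View pics/s7.png

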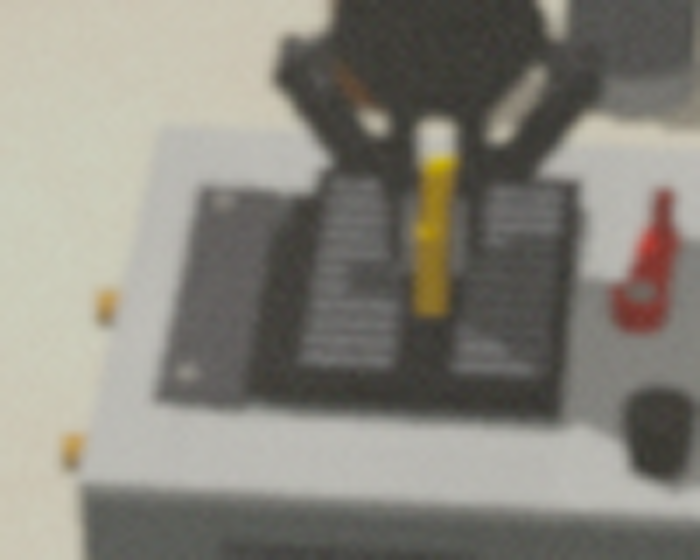

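Run:
```python
from h import *
print('bottle',onz('side',238,230,0),onz('top',323,150,30))
t=unit([545,208.,225]);print(t);status(t)
```

```text
bottle [ 7.89102087e+02 -2.82657437e+01  1.13686838e-13] [755.25109751  -9.79750929  30.        ]
[131.36487595 366.3729239  225.        ]
t 9.4 pos [ 497.8 -178.2  135.5] unit [ -0.4   0.3 135.5] yaw 1.7957366116857805 rot [3.1415e+00 1.0000e-04 1.7957e+00] open 0.129 F [-0.1  0.4 -1.6]
tool units x y z [12.2   4.4  -2.98]
```

>>> carry_out(rows="0 0 0 -0.5 0;0 0 0 -0.8 0;0 0 0 -0.9 0;0 0 0 -0.8 0;0 0.4 0.15 0 0;0 0.8 0.3 0 0;0 0.9 0.33 0 0;0 1 0.35 0 0;0 1 0.35 0 0;0 1 0.35 0 0;0 1 0.35 0 0;0 1 0.35 0 0")

```text
clock: 10.9
eef_pos: [523.5, 48.2, 224.4]
tcp_rot: [-3.14, -0.0, 1.796]
contact_force: [0.1, -0.9, -2.4]
opening: 0.128
```

>>> carry_out(rows="0 1 0.35 0 0;0 1 0.35 0 0;0 1 0.37 0 0;0 1 0.4 0 0;0 0.7 0.3 0 0;0 0.3 0.15 0 0;0 0.1 0.02 0 0;0 0 0 0 0;0 0 0 0 0")

```text
clock: 12.02
eef_pos: [546.9, 207.7, 225.4]
tcp_rot: [-3.141, 0.0, 1.795]
contact_force: [0.2, -0.6, -3.3]
opening: 0.13
```

Run:
```python
from h import *
status(unit([545,208.,34+5+3]))
for n in('side','top'): cv2.imwrite(f'pics/{n}8.png',r.grab_frame(n))
```

```text
t 12.025 pos [546.9 207.7 225.4] unit [133.1 365.7 225.4] yaw 1.7950719542542877 rot [-3.1415e+00  2.0000e-04  1.7951e+00] open 0.13 F [ 0.2 -0.6 -3.3]
tool units x y z [ 0.02 -0.06  6.11]
```

View pics/side8.png

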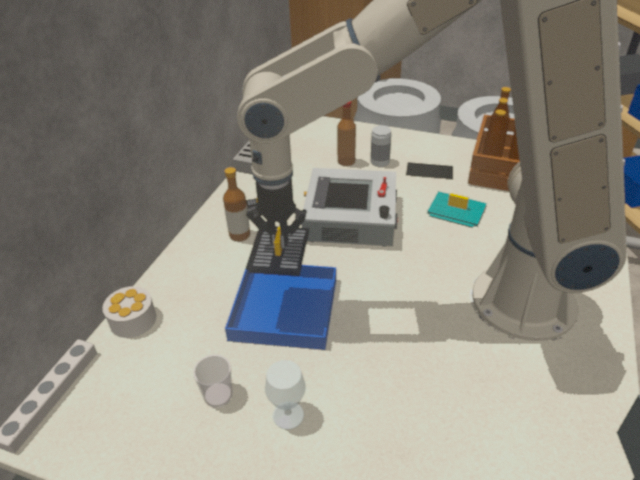

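View pics/top8.png

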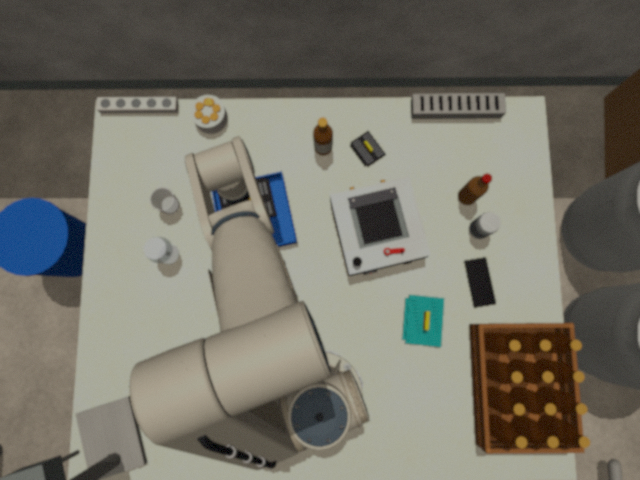

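The panel hangs level above the tray, and the tab and bystanders haven't moved. When the panel was seated the TCP was 41.6 mm above its underside, so it should touch the tray floor at TCP z of about 46.6.

>>> carry_out(rows="0 0 -0.06 0.7 0;0 0 0 1 0;0 0 0 1 0;0 0 0 1 0;0 0 0 1 0;0 0 0 0.6 0;0 0 0 0.4 0;0 0 0 0.15 0;0 0 0 0 0;0 0 0 0 0")

```text
clock: 13.38
eef_pos: [545.7, 208.4, 50.7]
tcp_rot: [3.14, -0.0, 1.796]
contact_force: [1.1, -0.8, -2.7]
opening: 0.13
```

Run:
```python
from h import *
status(unit([545,208.,46.5]))
a=r.grab_frame('side');cv2.imwrite('pics/s9.png',cv2.resize(a[200:360,210:360],None,fx=3.7,fy=3.7,interpolation=2))
```

```text
t 13.375 pos [545.7 208.4  50.7] unit [132.2 366.6  50.7] yaw 1.7958192732219072 rot [ 3.1402e+00 -2.0000e-04  1.7958e+00] open 0.13 F [ 1.1 -0.8 -2.7]
tool units x y z [-0.01 -0.03  0.14]
```

View pics/s9.png

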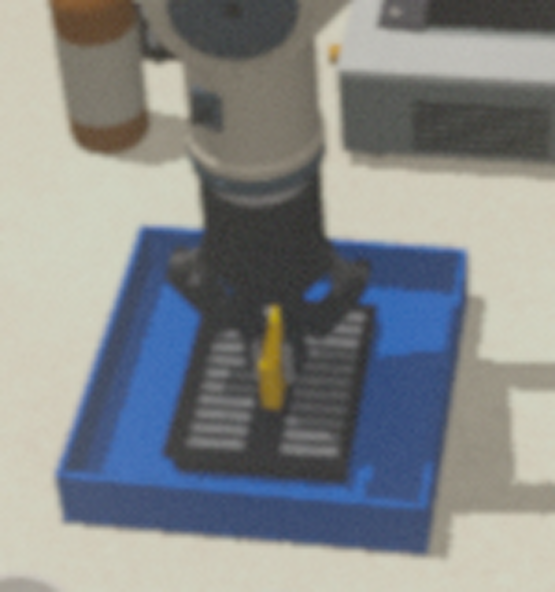

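>>> carry_out(rows="0 0 0 0.06 0;0 0 0 0.05 0;0 0 0 0.03 0;0 0 0 0 0;0 0 0 0 0")

```text
clock: 14.05
eef_pos: [545.3, 208.2, 46.6]
tcp_rot: [3.141, -0.0, 1.796]
contact_force: [-4.0, -0.8, 7.8]
opening: 0.133
```

The upward force shows the panel is on the floor. I'll release it and then retreat straight up.

>>> carry_out(rows="0.2 0 0 0 0;0.3 0 0 0 0;0.4 0 0 0 0;0.45 0 0 0 0;0.45 0 0 0 0")

```text
clock: 14.68
eef_pos: [545.2, 208.1, 45.6]
tcp_rot: [3.142, -0.0, 1.796]
contact_force: [0.6, -0.5, 0.7]
opening: 0.451
```

>>> carry_out(rows="0.45 0 0 -0.3 0;0.45 0 0 -0.6 0;0.45 0 0 -1 0;0.45 0 0 -1 0;0.45 0 0 -1 0;0.45 0 0 -1 0;0.45 0 0 -1 0;0.45 0 0 0 0;0.45 0 0 0 0")

```text
clock: 15.8
eef_pos: [544.9, 208.0, 222.9]
tcp_rot: [3.141, -0.0, 1.796]
contact_force: [-0.9, 1.1, 0.1]
opening: 0.451
```

Run:
```python
from h import *
status()
a=r.grab_frame('side');cv2.imwrite('pics/s10.png',a)
m,b=blobs(a,(20,120,100),(35,255,255),(255,240,320,340));print(b, proj('side',[545,208,45]))
```

```text
t 15.8 pos [544.9 208.  222.9] unit [131.2 366.4 222.9] yaw 1.7957617060069397 rot [ 3.1413 -0.      1.7958] open 0.451 F [-0.9  1.1  0.1]
[(array([284.4, 296.7]), array([280, 283,   9,  29, 183], dtype=int32))] [283.94366267 295.22821531]
```

View pics/s10.png

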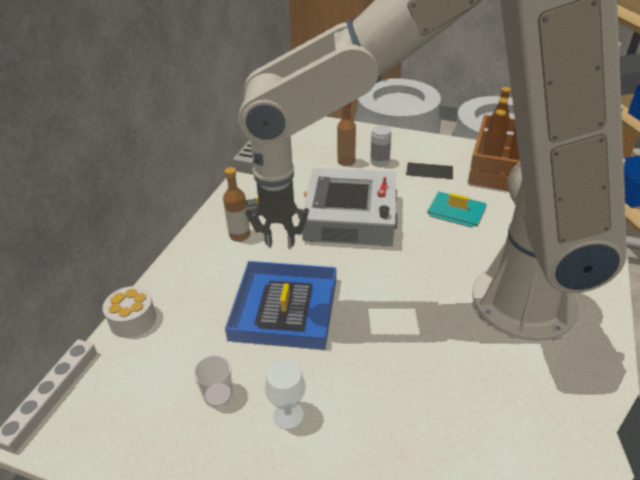

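The panel lies flat in the middle of the tray with its fin at (284,297), where (284,295) was expected. The tab is aside, the bystanders are in place and the gripper is clear, so I'll hand in.

```bash
python3 -c "
from rig import r
print(r.sign_off())"
```

```text
the job is handed in; nothing more can be done
None
```

The filter panel is out of the pump and lying flat, fin up, in about the middle of the blue wash tray. I handed the job in at about 15.8 s of the 59 s allowed; the sign-off gives no verdict.

- **Tab:** I swung it with shut fingers to about -1.65 rad, estimated from the side picture. The last picture shows it still aside.
- **Panel:** I gripped the fin and slid the panel about 12 mm towards the tab's side. It lifted free with about 3.5 N of load and no snagging. I lowered it until the floor pushed back at about 8 N, then let go.
- **Last checks:** The fin shows within about 2 px of where the tray centre should put it. The gripper is clear above the tray with almost no force on it. By eye the bystanders had not moved; I did not measure their positions.

No check failed. The one loose fit was in locating the pump: one deck corner was 7 mm off, while the other points and the fin agreed to within about 5 mm.

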